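# Fit a panel filter and snap the filter housing's cover shut

## Task

Lay the long panel filter flat in the open tray of the air filter housing, grip bar up, then swing the hinged cover down over it and press the cover's free edge down until the catch snaps and holds it fully shut. Leave the square filter, the white canister and the two loose cartons lying near them where they stand.

Things in the scene. Friction and masses are not known exactly. Their poses are not given: they have to be found in the camera images.
- housing: black housing fixed to the counter: open tray 186 (x) x 116 (y) x 40 mm high, inside 174 x 104 mm, walls 6 mm. Origin: centre of its underside; x along its length, z up. Cover hinged along its +y long side; catch block (56 mm long, 44 high) outside the middle of its -y side, out to y = -84 mm; air stub, 52 mm diameter, sticks out 25 mm at its +x end.
- pocket (a point): centre of the tray's inner floor, 8 mm above the counter; axes as the housing's
- cover (a joint): angle of the grey hinged cover, a hollow lid 30 mm deep: 0 = fully shut, grows as it opens; 1.6 to 1.8 (upright or leaning back) at the start. Stiff hinge: stays where it is left. A tongue under its free edge meets the sprung catch at about 0.11 and rests there ajar; 10 to 18 N pressed near the free edge takes it past, it then snaps to 0 and is held.
- cover_hinge (a point): middle of the cover's hinge axis, 40 mm above the counter, 62 mm to +y of the housing's origin; x along the hinge. It turns with the cover (186 mm long along x): the cover extends 120 mm along its own -y, and its outer face lies 30 mm along its own +z
- cover_front (a point): on the cover's outer face (its top when shut), at mid-length, 15 mm in from the free edge; when shut it lies 43 mm to -y of the housing's origin and 70 mm above the counter: the place to press
- filter: the long panel filter, loose: slab 160 (x) x 90 (y) x 28 mm with orange moulded rim and white paper pleats, about 0.25 kg; on top a grip bar 90 mm long (x), 12 mm thick (y), 24 mm high, its top 52 mm above the underside. Origin: centre of its underside, z up. Fits the tray with 7 mm to spare on each side
- square_filter: the square panel filter, too wide for the tray: 118 x 118 x 28 mm slab, same rim, pleats and grip bar; origin at the centre of its underside. Leave it.
- oil_filter: white metal oil filter canister, 76 mm in diameter, 95 mm high, standing; origin at the centre of its underside. Leave it.
- carton_blue: loose blue carton 75 x 150 x 55 mm; origin at the centre of its underside. Leave it.
- carton_orange: loose orange carton 110 x 180 x 45 mm; origin at the centre of its underside. Leave it.
Mind the look-alikes: they are no part of the job. Leave any yellow look-alike of the filter alone.

How it is judged:
By the outcome, as a careful person would: the job done as asked, in the order asked, and still so for the second after the job is handed in, with the robot touching nothing.
It also fails if it takes over 54 s, if anything falls off the work surface, if the arm or the gripper's body presses on something with over 40 N, if the wrist force passes 120 N, or if a joint passes its speed limit or range.

## Robot

A 7-joint arm with a two-finger parallel gripper is mounted at the origin on the work surface. World frame = base frame: x ahead of the robot, y to its left, z up, the work surface at z = 0. Lengths are in mm, angles in rad, forces in N, time in s.
With the tool pointing down it reaches from about 400 to 875 mm from the base axis. Payload 19.3 kg.
Tool frame: the origin (TCP) lies at the very end of the fingers, on their centre line; the grasp point (between the pads) lies 19 mm behind it (grip_point_offset is the z of the grasp point in the tool frame, in mm); z points along the fingers, y is the line along which they close (so a half turn about z gives the same grasp; the last joint's range is limited). The gripper opens to 85 mm and grips with 20 to 120 N. Pads are 22 mm wide; open, the fingers measure 114 mm over their backs; the gripper's body (76 mm by 85 mm) begins 54 mm behind the grasp point. The pads swing forward as they close: fully open they stand 13 mm farther back than shut.
Start: joints at [1.248, 0.521, -0.036, 1.599, 0.021, 1.021, -0.113], TCP at [156.294, -605.134, 231.291] pointing down, gripper open.
Joint ranges: [-2.91, 2.91], [-0.3, 2.13], [-1.5, 1.42], [0.17, 2.43], [-1.26, 4.41], [0.16, 1.93], [-2.52, 2.52]. Speed limits (rad/s): [1.89, 1.89, 2.39, 2.39, 3.01, 3.01, 3.01].

## Interface

Orientations are given as a 3x3 rotation matrix whose columns are the frame's x, y, z axes.
In Python, from workcell import movep, movel, goto_joints, open_gripper, clamp, wait, inverse_kinematics, read_state, camera, PlanningError, finish_job, grip_point_offset gives the robot as it stands. Calls block until the motion is done:
- movep(position, orientation): joint-space move of the TCP to a pose.
- movel(position, frame=None, max_speed=150, guard=None): straight line of the TCP; frame=None keeps the orientation; max_speed is the mean speed in mm/s. With guard (N) it stops when the force on the tool has changed by that much, and returns True; else False.
- goto_joints(angles): joint-space move.
- open_gripper() and clamp(): open the fingers fully, or close them until they stop; the grip force is fixed at half the most.
- wait(seconds).
- inverse_kinematics(position, orientation): joint angles nearest the present ones, or None.
- read_state(): the state.
- camera(name): name is "scene" or "top" or "wrist"; returns a dict with "image" (420x560x3 uint8, blue, green, red), "range_z" (420x560 float32, mm along the optical axis (not along the pixel's ray), 0 where there is no reading), "fx", "fy", "cx", "cy" (pixels), "cam_to_world" (4x4, takes a point from camera to world coordinates). Camera axes: x right, y up, looking along -z (the intrinsics and any distortion apply to the point x, -y, -z); pixel columns grow to the right and rows downward; lengths in mm; the calibration is good to about 2 mm. A picture is of the moment at which its call begins.
A pose or a line that the arm cannot do raises PlanningError and nothing moves.
- finish_job(): hands the job in; it is judged then, once.
The state is a dict: "time": time; "qpos": joint angles; "qvel": joint speeds; "joint_efforts": joint torques, N m; "eef_pos": TCP position; "tool_rot": TCP orientation; "ft_force": force on the tool from outside, world axes, zero at the start; "torque": the same for the moment, N m; "finger_gap": finger opening in mm; "gripper_force": force on a finger pad.
Only numpy, scipy, OpenCV 4.12 (cv2) and the standard library are available. Lean on these libraries where they do the work, as an engineer would, in place of code of your own. Each camera call takes 0.05 s, during which the arm holds its last target. There are 200 camera calls.

## Working session

There is one attempt and no reset: what is moved stays moved. The work goes in short steps, each a Python script; the robot and the scene stay as the last script left them, time stands still between calls to the robot, and variables do not carry over. Pictures are saved under pics/ and viewed, at most 10 in all, crops included, and the job is handed in when it is done.

```bash
mkdir -p pics; ls; cat > h.py <<'E'
import numpy as np, cv2
from workcell import *
def pts(c):
    h,w=c["range_z"].shape; v,u=np.mgrid[:h,:w]; z=c["range_z"]
    P=np.stack([(u-c["cx"])/c["fx"]*z,-(v-c["cy"])/c["fy"]*z,-z],-1)
    M=np.array(c["cam_to_world"]); W=P@M[:3,:3].T+M[:3,3]; W[z<=0]=np.nan
    return W
E
python3 - <<'E'
from h import *
for n in("top","scene"):
    c=camera(n); cv2.imwrite(f"pics/{n}0.png",c["image"]); np.savez(f"{n}0.npz",img=c["image"],W=pts(c)); print(n,{k:v for k,v in c.items() if k not in("image","range_z")}, (c["range_z"]>0).mean())
s=read_state(); print(s["time"],s["eef_pos"],s["ft_force"],s["finger_gap"],grip_point_offset)
E
```

```text
pics
top {'fx': 466.23333388255924, 'fy': 466.23333388255924, 'cx': 282.0822470832667, 'cy': 204.76232770122172, 'cam_to_world': array([[ 7.22027723e-03,  9.97605061e-01, -6.87896067e-02,
         3.93393637e+02],
       [-9.99972787e-01,  7.30732448e-03,  1.01386152e-03,
        -9.30436086e+01],
       [ 1.51410136e-03,  6.87804144e-02,  9.97630674e-01,
         1.53749858e+03],
       [ 0.00000000e+00,  0.00000000e+00,  0.00000000e+00,
         1.00000000e+00]])} 0.9961181972789116
scene {'fx': 525.5046098437042, 'fy': 525.5046098437042, 'cx': 266.94258760077616, 'cy': 206.44438722080784, 'cam_to_world': array([[ 8.61612123e-01, -3.94279642e-01,  3.19637471e-01,
         1.03562668e+03],
       [ 5.07468067e-01,  6.81622860e-01, -5.27130380e-01,
        -9.35106003e+02],
       [-1.00354299e-02,  6.16387736e-01,  7.87378847e-01,
         1.33804110e+03],
       [ 0.00000000e+00,  0.00000000e+00,  0.00000000e+00,
         1.00000000e+00]])} 0.9962117346938776
0.1 [ 156.21245021 -604.84863082  230.78738557] [-0.14202458  0.32192357 -0.03777607] 85.31885916386994 -18.700000000000003
```

View pics/top0.png

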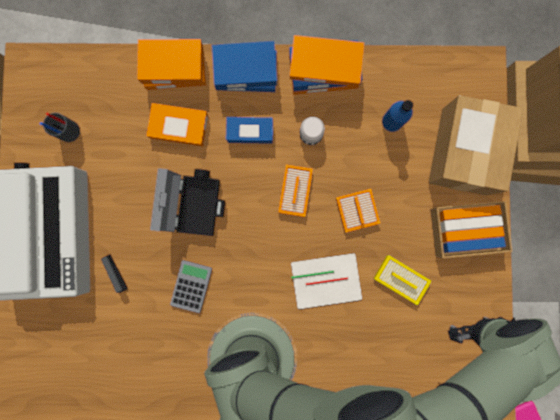

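View pics/scene0.png

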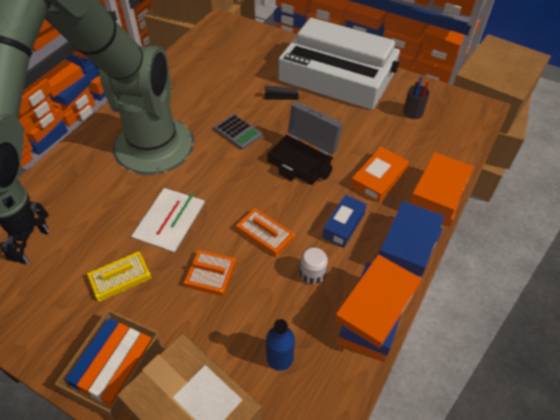

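Top view, candidates for the filter: the long orange one at (295,191), the square orange one at (358,210) and the yellow look-alike at (403,281). I choose (295,191). The housing is at (199,205), with the stub at (203,174), the catch at (220,208) and the cover at (167,202). Next I measure.

```bash
python3 - <<'E'
from h import *
d=np.load("top0.npz"); img,W=d["img"],d["W"]; s=np.load("scene0.npz"); 
cv2.imwrite("pics/crop.png",np.hstack([cv2.resize(img[155:245,140:260],(480,360),interpolation=2),cv2.resize(img[155:235,270:350],(300,360))]))
def rect(P):
    (c,(w,h),a)=cv2.minAreaRect(P.astype(np.float32)); b=cv2.boxPoints((c,(w,h),a)); e=max([b[1]-b[0],b[2]-b[1]],key=np.linalg.norm)
    return np.round(c,1),round(max(w,h),1),round(min(w,h),1),round(float(np.degrees(np.arctan2(e[1],e[0]))),2)
def box(W,x,y,z): return (W[...,0]>x[0])&(W[...,0]<x[1])&(W[...,1]>y[0])&(W[...,1]<y[1])&(W[...,2]>z[0])&(W[...,2]<z[1])
print("pix",W[191,295],W[205,199],W[202,162],W[202,172],W[206,150])
c=W[191,295]
for n,Q in(("top",W),("scene",s["W"])):
    X=(c[0]-110,c[0]+110);Y=(c[1]-75,c[1]+75)
    m=box(Q,X,Y,(15,60)); print(n,"filter",m.sum(),rect(Q[m][:,:2]),np.nanmedian(Q[m][:,2]))
    m=box(Q,X,Y,(41,65)); print(n,"bar",m.sum(),rect(Q[m][:,:2]),np.nanmedian(Q[m][:,2]))
    h=W[205,199]
    m=box(Q,(h[0]-150,h[0]+150),(h[1]-120,h[1]+160),(20,52)); print(n,"housing",m.sum(),rect(Q[m][:,:2]))
    m=box(Q,(h[0]-150,h[0]+150),(h[1]-120,h[1]+160),(60,250)); p=Q[m]; print(n,"cover",m.sum(),p.min(0),p.max(0),rect(p[:,:2]))
    for z in range(60,190,20):
        q=p[(p[:,2]>z)&(p[:,2]<z+20)]; 
        if len(q)>3: print(z,len(q),rect(q[:,:2]))
E
```

```text
pix [ 540.75509005 -135.71448419   47.13590816] [496.38244741 179.32521326   3.39755504] [493.58456894 259.87873963 165.29876471] [502.89037603 259.66721696  41.07815249] [492.16307301 341.90198811  -0.75694296]
top filter 1336 (array([ 546.8, -138.1]), 160.7, 89.8, -8.77) 24.90741495821726
top bar 104 (array([ 545.9, -137.9]), 89.0, 11.8, -8.75) 50.48754307375475
top housing 1266 (array([507.3, 180.9]), 211.4, 177.1, -5.39)
top cover 888 [409.02508277 164.99291896  60.03823695] [601.37002644 295.40814697 174.82911519] (array([507.1, 231.4]), 200.8, 113.5, -5.7)
60 151 (array([520.2, 248.9]), 217.1, 85.5, -24.45)
80 64 (array([502.7, 260.4]), 186.3, 30.1, -5.64)
100 12 (array([502.3, 250.9]), 181.2, 19.4, -0.22)
120 9 (array([502.8, 257.5]), 183.1, 10.5, -5.76)
140 522 (array([503.8, 272.1]), 185.1, 33.2, -5.6)
160 130 (array([495.7, 262. ]), 169.4, 29.2, -0.16)
scene filter 1373 (array([ 542.2, -139.4]), 163.1, 96.9, -8.49) 27.213210504145536
scene bar 138 (array([ 540.8, -138.2]), 90.4, 15.5, -8.96) 50.64627029314306
scene housing 1272 (array([501.6, 182.1]), 214.3, 185.9, -5.01)
scene cover 1312 [402.40231362 230.31545454  60.05749833] [592.39858365 295.71033737 177.60629911] (array([497.7, 266.9]), 191.6, 52.7, -6.3)
60 253 (array([498.5, 260.8]), 187.8, 40.7, -6.3)
80 256 (array([498. , 263.9]), 187.9, 37.8, -6.15)
100 271 (array([499., 266.]), 189.1, 39.7, -7.28)
120 168 (array([497.9, 268.4]), 188.7, 34.0, -5.04)
140 236 (array([498.2, 272.3]), 191.5, 41.8, -6.25)
160 128 (array([499.6, 259.9]), 181.8, 37.0, -4.18)
```

View pics/crop.png

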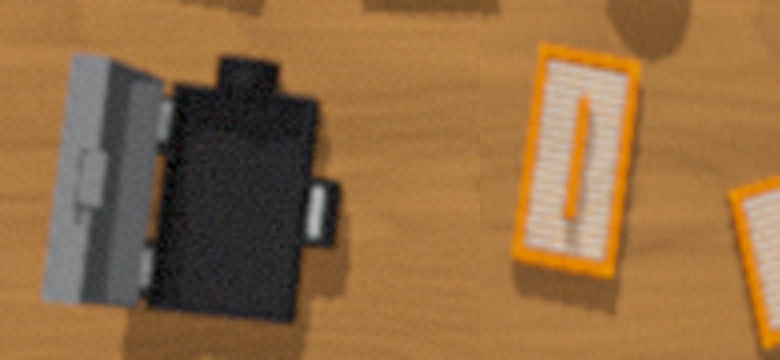

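The crop confirms it: a long orange-rimmed filter with its bar lengthwise. The housing has its cover on the left, catch on the right and stub at the top. I'll take wrist close-ups over the housing, then over the filter.

```bash
cat >> h.py <<'E'
def R(yaw,flip=1):
    c,s=np.cos(yaw),np.sin(yaw); return np.array([[flip*c,flip*s,0],[flip*s,-flip*c,0],[0,0,-1.]])
def local(P,yaw): 
    c,s=np.cos(yaw),np.sin(yaw); return np.stack([P[...,0]*c+P[...,1]*s,-P[...,0]*s+P[...,1]*c,P[...,2]],-1)
E
python3 - <<'E'
from h import *
print(read_state()["tool_rot"].round(2).tolist())
# use the half-turn that needs least wrist travel
def best(p,yaw):
    q0=read_state()["qpos"]; o=[]
    for f in(1,-1):
        q=inverse_kinematics(p,R(yaw,f))
        if q is not None: o.append((abs(np.array(q)-q0)[-1],f)); print(f,np.round(q,2))
    return min(o)[1]
f=best([507,140,360],np.radians(-5.5)); print(f)
for n,p,y in(("wh",[500,140,360],-5.5),("wf",[544,-138,300],-8.7)):
    movep(p,R(np.radians(y),f)); c=camera("wrist"); cv2.imwrite(f"pics/{n}.png",c["image"]); np.savez(n+".npz",img=c["image"],W=pts(c)); print(read_state()["time"],c["cam_to_world"][:3,3])
a,b=[cv2.resize(cv2.imread(f"pics/{n}.png"),(400,300)) for n in("wh","wf")]; cv2.imwrite("pics/w.png",np.hstack([a,b]))
E
```

```text
[[0.97, 0.25, -0.0], [0.25, -0.97, 0.0], [-0.0, -0.0, -1.0]]
1 [ 0.3   0.35 -0.91  1.65  0.29  1.28 -2.32]
-1 [ 0.43  0.42 -1.12  1.64  0.39  1.33  0.72]
-1
3.0667 [430.69463155 146.19988912 502.7067379 ]
4.225 [ 475.03517856 -125.72694132  443.37549151]
```

View pics/w.png

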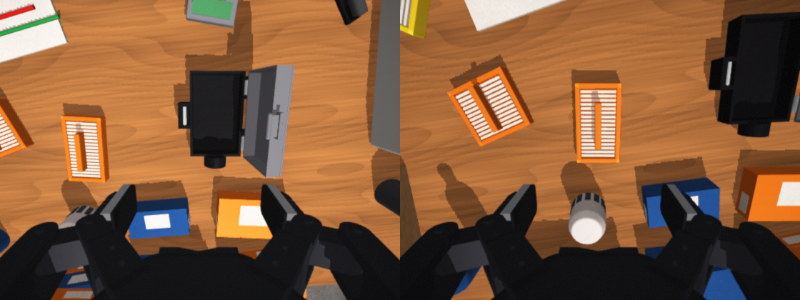

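The wrist views show the housing at (215,112) of the left half, and the filter at (597,122) in the right half, clear of its neighbours. Now I measure both from the wrist depth, against the fixed cameras.

```bash
python3 - <<'E'
from h import *
def rect(P):
    (c,(w,h),a)=cv2.minAreaRect(P.astype(np.float32)); b=cv2.boxPoints((c,(w,h),a)); e=max([b[1]-b[0],b[2]-b[1]],key=np.linalg.norm)
    y=np.degrees(np.arctan2(e[1],e[0])); y=(y+90)%180-90
    return np.round(c,1),round(max(w,h),1),round(min(w,h),1),round(float(y),2)
for n in("top0","scene0","wh","wf"):
    d=np.load(n+".npz"); W=d["W"]; hsv=cv2.cvtColor(d["img"],cv2.COLOR_BGR2HSV)
    D=W-[544,-138,0]; near=(abs(D[...,0])<110)&(abs(D[...,1])<75)
    m=near&(W[...,2]>15)&(W[...,2]<60)
    m=cv2.morphologyEx(m.astype(np.uint8),cv2.MORPH_OPEN,np.ones((2,2)))>0
    b=near&(W[...,2]>44)&(W[...,2]<60)
    print(n,"filter",rect(W[m][:,:2]),"bar",rect(W[b][:,:2]),np.median(W[b][:,2]))
    if n=="wf": continue
    # tray rim: dark points around z=40
    yaw=np.radians(-5.6); D=W-[503,180,0]; L=local(D,yaw)
    m=(hsv[...,2]<75)&(W[...,2]>33)&(W[...,2]<47)
    for nm,k in(("xend- ",(abs(L[...,1])<35)&(L[...,0]<-60)&(L[...,0]>-130)),("xend+ ",(abs(abs(L[...,1])-42)<12)&(L[...,0]>60)&(L[...,0]<130)),
                ("y-side",(abs(abs(L[...,0])-60)<25)&(L[...,1]<-35)&(L[...,1]>-110)),("y+side",(abs(L[...,0])<50)&(L[...,1]>35)&(L[...,1]<90)),
                ("catch",(abs(L[...,0])<60)&(L[...,1]<-64)&(L[...,1]>-110)&(W[...,2]<50))):
        q=L[m&k] if nm!="catch" else L[(W[...,2]>33)&(W[...,2]<50)&k]
        if len(q)>3: print("  ",nm,len(q),np.percentile(q[:,0],[2,50,98]).round(1),np.percentile(q[:,1],[2,50,98]).round(1))
    ms=(hsv[...,2]<75)&(W[...,2]>33)&(W[...,2]<47)&(abs(L[...,0])<80)&(L[...,1]<-45)&(L[...,1]>-66)
    if ms.sum()>10: 
        q=W[ms]; vx,vy,_,_=cv2.fitLine(q[:,:2].astype(np.float32),cv2.DIST_L2,0,.01,.01).ravel(); print("   yaw y-side",np.degrees(np.arctan(vy/vx)))
    c=(abs(L[...,0])<80)&(W[...,2]>70)&(W[...,2]<145)&(L[...,1]>40)&(L[...,1]<150)
    for z in(75,95,115,135):
        q=L[c&(abs(W[...,2]-z)<8)]
        if len(q)>5: print("   cover z",z,len(q),np.percentile(q[:,1],[3,50,97]).round(1))
    t=L[(W[...,2]>140)&(abs(L[...,0])<130)&(L[...,1]>40)&(L[...,1]<150)]; print("   edge",np.percentile(t,[2,50,98],axis=0).round(1).tolist())
E
```

```text
top0 filter (array([ 545.8, -142.3]), 163.0, 90.0, -9.3) bar (array([ 545.9, -137.9]), 89.0, 11.8, -8.75) 50.52964426860831
   xend-  39 [-100.8  -98.1  -95.5] [-34.   -2.6  31.1]
   xend+  22 [60.3 78.3 81.7] [-48.3  46.9  53.5]
   y-side 66 [-82.9 -35.6  79.9] [-81.6 -58.4 -40.2]
   y+side 67 [-47.    2.2  47.2] [48.6 51.8 89.1]
   catch 108 [-36.   -7.8  18.6] [-86.7 -78.2 -66.5]
   yaw y-side -5.28248
   cover z 75 68 [88.7 91.6 94.5]
   cover z 95 17 [78.6 92.6 93.8]
   edge [[-97.5, 69.3, 147.4], [-9.5, 89.7, 155.0], [81.3, 106.2, 170.4]]
scene0 filter (array([ 546.5, -133.6]), 154.1, 106.2, -8.54) bar (array([ 540.8, -138.2]), 90.4, 15.5, -8.96) 50.82730409768624
   xend-  41 [-108.2 -102.6  -98.1] [-33.4   0.1  30.2]
   xend+  45 [ 62.2  76.5 105.2] [-51.6 -30.   52.2]
   y-side 95 [-82.7  37.9  78.3] [-86.  -59.9 -36.4]
   y+side 160 [-48.8   4.7  48.3] [44.1 64.5 89.5]
   catch 119 [-40.8 -12.6  29.5] [-90.5 -80.3 -64.2]
   yaw y-side -4.7542377
   cover z 75 123 [71.7 90.5 96.6]
   cover z 95 170 [ 71.3  93.  100.3]
   cover z 115 165 [ 71.7  96.7 102.6]
   cover z 135 57 [ 72.9  96.1 101.2]
   edge [[-104.3, 66.0, 143.9], [1.0, 86.2, 158.0], [79.7, 107.1, 174.1]]
wh filter (array([ 462.6, -197.4]), 8.6, 0.0, -90.0) bar (array([ 544.1, -135.9]), 90.0, 13.1, -8.66) 51.2625396102367
   xend-  158 [-102.5  -99.7  -98.2] [-33.7   2.4  33.8]
   xend+  143 [61.8 76.9 80.7] [-53.   36.   53.7]
   y-side 318 [-82.3 -37.7  80.3] [-80.6 -56.2 -38.2]
   y+side 332 [-48.   -0.5  47.7] [50.1 53.2 88. ]
   catch 444 [-38.9 -11.9  16. ] [-85.1 -76.5 -65. ]
   yaw y-side -5.198609
   cover z 75 503 [71.6 92.2 93.6]
   cover z 95 465 [73.  94.8 96.3]
   cover z 115 60 [70.7 80.8 90.5]
   cover z 135 37 [73.5 78.3 84.9]
   edge [[-100.4, 69.5, 153.5], [-19.9, 89.6, 157.2], [79.0, 107.1, 171.7]]
wf filter (array([ 550.9, -136.2]), 169.1, 91.8, -9.71) bar (array([ 543.8, -136.3]), 88.1, 11.0, -8.82) 52.03710110065657
```

```bash
python3 - <<'E'
from h import *
yf,yh=np.radians(-8.75),np.radians(-5.4); H=np.array([492.2,179.5]); F=[544,-136.4]
movep([*F,75],R(yf,-1)); print(movel([*F,32.5],max_speed=80,guard=15),read_state()["eef_pos"][2])
clamp(); s=read_state(); print("gap",s["finger_gap"],s["gripper_force"],s["time"])
movel([*F,170],max_speed=150); print("gap",read_state()["finger_gap"])
movep([*H,170],R(yh,-1)); s=read_state(); print(s["time"],s["eef_pos"],s["finger_gap"],s["ft_force"])
ims=[]
for n in("top","wrist"):
    c=camera(n); np.savez(n+"1.npz",img=c["image"],W=pts(c)); ims.append(c["image"])
cv2.imwrite("pics/held.png",np.hstack([cv2.resize(ims[0][130:280,120:320],(400,300)),cv2.resize(ims[1],(400,300))]))
E
```

```text
False 32.49963041074831
gap 10.39143928482329 59.47949230670929 6.4833
gap 10.518183928682468
8.7667 [492.74316784 178.16800476 169.72836529] 10.946534407227912 [ 0.35454199 -1.15965377 -2.34459569]
```

View pics/held.png

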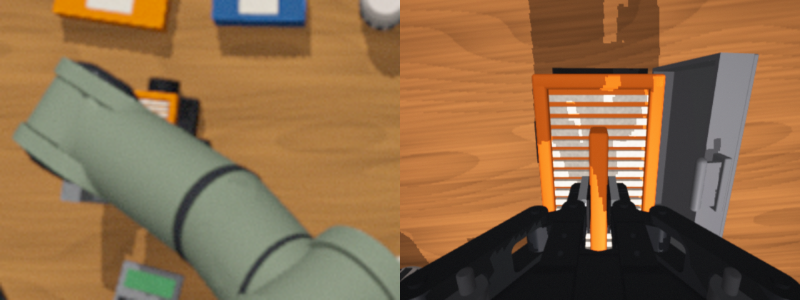

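The wrist view shows the filter held by its bar and aligned with the tray below it. I'll check the slab's edges relative to the housing, then lower it.

```bash
python3 - <<'E'
from h import *
yh=np.radians(-5.4); H=np.array([492.2,179.5])
d=np.load("wrist1.npz"); L=local(d["W"]-[*H,0],yh)
q=L[(abs(L[...,2]-145.5)<7)&(abs(L[...,0])<110)&(abs(L[...,1])<55)]
print(len(q),np.percentile(q,[.5,50,99.5],axis=0).round(1).tolist())
movel([*H,75],max_speed=120); g=movel([*H,40.5],max_speed=50,guard=12); s=read_state(); print(g,s["eef_pos"],s["ft_force"],s["finger_gap"],s["time"])
E
```

```text
Traceback (most recent call last):
IndexError: index -1 is out of bounds for axis 0 with size 0
```

```bash
python3 - <<'E'
from h import *
yh=np.radians(-5.4); H=np.array([492.2,179.5])
d=np.load("wrist1.npz"); L=local(d["W"]-[*H,0],yh)
q=L[(abs(L[...,2]-165)<8)&(abs(L[...,0])<110)&(abs(L[...,1])<55)]
print(len(q),np.percentile(q,[.5,50,99.5],axis=0).round(1).tolist())
movel([*H,75],max_speed=120); g=movel([*H,40.5],max_speed=50,guard=12); s=read_state(); print(g,s["eef_pos"],s["ft_force"],s["finger_gap"],s["time"])
E
```

```text
27329 [[-78.2, -45.4, 158.9], [-41.8, -1.3, 164.2], [55.3, 42.9, 166.6]]
True [491.77866903 179.34035822  40.75625772] [-2.30027836 -0.44431894 11.81021099] 10.720055801524675 10.475
```

It bottomed out at z = 40.8 as expected. Release, rise and look.

```bash
python3 - <<'E'
from h import *
yh=np.radians(-5.4); H=np.array([492.2,179.5])
open_gripper(); s=read_state(); print(s["finger_gap"],s["ft_force"])
movel([*H,230],max_speed=150); c=camera("wrist"); W=pts(c); cv2.imwrite("pics/placed.png",c["image"])
hsv=cv2.cvtColor(c["image"],cv2.COLOR_BGR2HSV); L=local(W-[*H,0],yh)
q=L[(hsv[...,1]>150)&(hsv[...,2]>120)&(abs(L[...,0])<100)&(abs(L[...,1])<60)&(L[...,2]>20)&(L[...,2]<50)]
print(np.percentile(q,[1,50,99],axis=0).round(1).tolist())
for x in (-50,0,50):
  for y in(-38,38):
    k=(abs(L[...,0]-x)<8)&(abs(L[...,1]-y)<4); print(x,y,np.nanmedian(L[k][:,2]).round(1),end="; ")
for z in(60,80,100,120,140):
    q=L[(abs(L[...,2]-z)<8)&(abs(L[...,0])<70)&(L[...,1]>50)&(L[...,1]<140)]
    if len(q)>9: print("\ncover",z,len(q),np.percentile(q[:,1],[3,50,97]).round(1))
print(read_state()["time"])
E
```

```text
85.29056737426384 [0.83162916 0.37478343 0.53329288]
[[-78.9, -44.4, 29.1], [-19.2, -0.9, 35.6], [80.0, 44.3, 37.7]]
-50 -38 35.9; -50 38 35.8; 0 -38 309.7; 0 38 309.7; 50 -38 35.8; 50 38 36.1; 
cover 60 912 [90.5 92.4 94.1]

cover 80 1096 [94.4 96.2 98. ]

cover 100 912 [ 98.1  99.8 101.8]
12.65
```

View pics/placed.png

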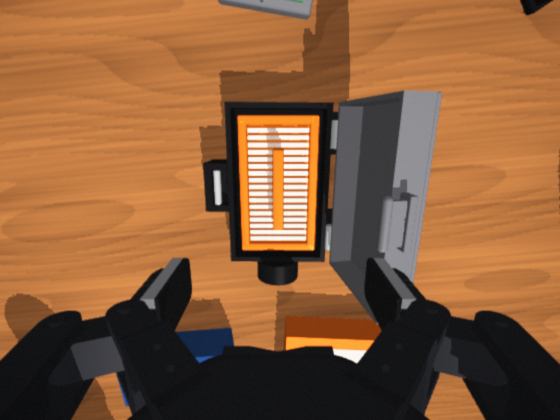

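The filter lies flat and centred: rim at z = 36 and about 7 mm of clearance all round. The cover is upright at about 1.75 rad at right (385,190). Now I go behind it with closed fingers and swing it down along its arc.

```bash
cat >> h.py <<'E'
YH=np.radians(-5.4); HO=np.array([492.2,179.5])
def hw(x,y,z):
    c,s=np.cos(YH),np.sin(YH); return [HO[0]+c*x-s*y,HO[1]+s*x+c*y,z]
def arc(t,r=105,w=14.5):
    return hw(0,62-r*np.cos(t)+30*np.sin(t)+w,40+r*np.sin(t)+30*np.cos(t))
E
python3 - <<'E'
from h import *
movel(hw(0,158,230),max_speed=200); clamp(); movel(hw(0,158,138),max_speed=150)
F0=read_state()["ft_force"]
for t in np.arange(1.7,0.24,-0.145):
    g=movel(arc(t),max_speed=70,guard=30); s=read_state(); print(round(t,2),g,(s["ft_force"]-F0).round(1),round(s["time"],2))
    if g: break
c=camera("scene"); cv2.imwrite("pics/cov.png",cv2.resize(c["image"][80:230,200:400],(600,450)))
E
```

```text
1.7 False [-0.1 -0.  -0.4] 15.82
1.56 False [1.3 0.4 0.6] 16.2
1.41 False [-0.3 -0.7  0.8] 16.57
1.26 False [ 1.1 -0.6  0.4] 16.95
1.12 False [ 0.9 -0.1  0.3] 17.32
0.97 False [-0.4 -0.4  0.8] 17.7
0.83 False [-0.1 -0.5  0.9] 18.07
0.68 False [ 1.5  0.7 -0.2] 18.45
0.54 False [1.1 0.5 0.5] 18.82
0.39 False [ 1.  -0.6 -0.4] 19.2
0.25 False [ 0.4 -0.  -0.2] 19.57
```

View pics/cov.png

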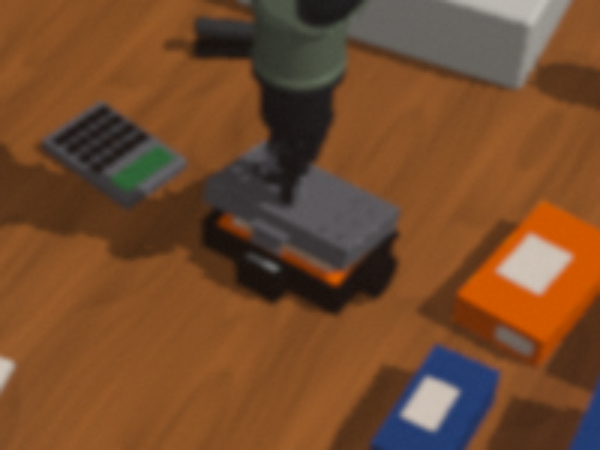

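The cover has swung almost down, with the tip on it at (290,195) and the gap still showing at the front. Now I press at cover_front.

```bash
python3 - <<'E'
from h import *
z=read_state()["eef_pos"][2]
movel(hw(0,-30,z+25),max_speed=120); movel(hw(0,-43,z+12),max_speed=120)
F0=read_state()["ft_force"]
g=movel(hw(0,-43,67.5),max_speed=25,guard=34); s=read_state(); print(z,g,s["eef_pos"],(s["ft_force"]-F0).round(1))
wait(.3); print((read_state()["ft_force"]-F0).round(1))
movel(hw(0,-43,150),max_speed=120); movel(hw(0,-43,260),max_speed=150)
c=camera("wrist"); W=pts(c); L=local(W-[*HO,0],YH)
for y in(-50,-30,0,30,50):
    k=(abs(abs(L[...,0])-50)<25)&(abs(L[...,1]-y)<4)&(L[...,2]<120); print(y,np.nanmedian(L[k][:,2]).round(1),end="; ")
s=read_state(); print(s["time"],s["ft_force"])
cv2.imwrite("pics/end.png",c["image"])
c=camera("scene"); cv2.imwrite("pics/end2.png",np.hstack([cv2.resize(c["image"],(400,300)),cv2.resize(c["image"][110:200,240:360],(400,300))]))
E
```

```text
94.94146792098095 True [488.145708   136.81958717  69.86581105] [-4.5 -3.4 17.7]
[-4.4 -2.9 17.5]
-50 70.2; -30 70.4; 0 70.3; 30 70.4; 50 70.2; 23.75 [ 0.09549524 -0.59600908  0.6420653 ]
```

View pics/end2.png

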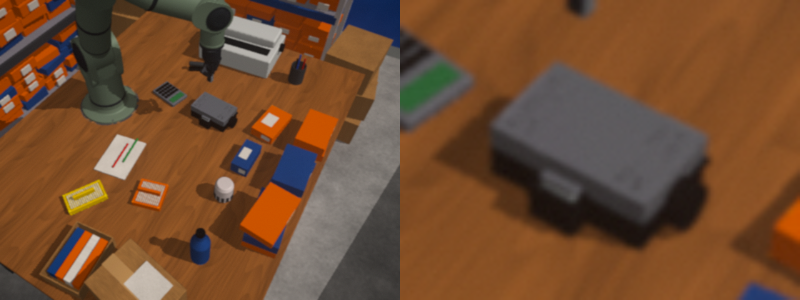

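The cover's top is flat at z = 70.3 from hinge to free edge, so it is fully shut. In the picture it sits flush at (600,140), the other objects are where they stood, and the robot is clear.

```bash
python3 -c "
from workcell import *
print(finish_job())"
```

```text
the job is handed in; nothing more can be done
None
```

The long filter lies flat in the tray with its grip bar up, the cover is pressed fully shut (top level at 70 mm) and stayed shut once the arm lifted away, the other items were not touched, and the job was handed in at about 24 s.

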